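# Shut the lever-arch file

### The arm

A 6-joint arm with a two-finger parallel gripper is mounted at the origin on a cart in front of the work surface, level with it; the furniture and walls round the work are solid. World frame = base frame: x ahead of the robot, y to its left, z up, the work surface at z = 0. Lengths are in m, angles in degrees, forces in N, time in s.
With the tool pointing down it reaches from about 0.375 to 0.9 m from the base axis. Payload 3.1 kg.
Tool frame: the origin (TCP) lies between the finger pads; the fingertips stand 11 mm ahead of it and the grasp point (between the pads) lies 8 mm behind it; z points along the fingers, y is the line along which they close (so a half turn about z gives the same grasp; the last joint's range is limited). The gripper opens to 87 mm and grips with 3 to 60 N. Pads are 19 mm wide; open, the fingers measure 117 mm over their backs; the gripper's body (75 mm by 190 mm) begins 51 mm behind the grasp point.
Start: joints at [-74.628, 30.224, 82.088, -0, 67.689, -10.227], TCP at [0.27, -0.564, 0.196] pointing down, gripper open.
Joint ranges: [-176.69, 176.69], [-43.24, 126.21], [12.49, 139.97], [-82, 262], [0, 151.66], [-163.58, 163.58]. Speed limits (degrees/s): [159.86, 159.86, 180, 180, 180, 180].

### API

Orientations are given as a 3x3 rotation matrix whose columns are the frame's x, y, z axes.
In Python, from rig import bot gives the robot as it stands.
- The arm moves only by the tool apply_moves, never from a script. Its argument "steps" is a list that holds one entry, the list of rows, each a list of 7 numbers: the shift along the tool's x, y, z in cm, then the turn, a rotation vector about the tool's x, y, z in degrees, then the gripper command: -1 is shut, 1 is fully open, values between are in proportion. In form: [[[dx, dy, dz, rx, ry, rz, jaw], ...]]. A call has 1 to 20 rows; each row is the pose to reach, as a shift and turn from the pose commanded when the call began, along the tool's axes at that moment; what a row does not reach only later rows make up. A row lasts 1/8 s, in which the tool goes at most 62.5 mm and 10.7 degrees, less where a joint would pass 70% of its speed; a pose out of reach is approached as far as the arm can. A call with a gripper value outside its range is refused whole. The fingers move at their own pace and stop on an object; the grip force is fixed at half the most. Time passes only in rows, so rows that repeat a pose let the fingers close. It gives the time, the measured TCP pose, the force, the opening and the grip force at its end, in the units of the state.
- bot.read_state(): the state, without advancing time (a new reading comes with each control period).
- bot.capture(name): name is "scene" or "top" or "wrist"; returns the picture (480x640x3 uint8, blue, green, red); there is no depth.
- bot.camera_model(name): a dict with "intrinsics" (3x3 intrinsics, pixels), "k1" (the pictures are not rectified: a ray, as slopes to the right and down, at radius r is drawn at 1 + k1 r^2 times it, then the intrinsics apply), "R" (3x3) and "t" (3): a world point X has camera coordinates R X + t. Camera axes: x right, y down, z forward; pixel columns grow to the right and rows downward; lengths in m; the calibration is good to about 2 mm. A picture is of the moment at which its call begins: read the wrist's pose just before it. camera_model takes no time and is no camera call; for the wrist camera it gives the pose at the moment of the call.
- bot.hand_in(): hands the job in; it is judged then, once.
The state is a dict: "time_s": time; "joint_positions": joint angles; "qvel": joint speeds; "tau": joint torques, N m; "position": TCP position; "tcp_rot": TCP orientation; "force": force on the tool from outside, world axes, zero at the start; "moment": the same for the moment, N m; "opening": opening from 0.0 (shut) to 1.0 (fully open); "grasp_force": force on a finger pad.
Only numpy, scipy, OpenCV 4.12 (cv2) and the standard library are available. Lean on these libraries where they do the work, as an engineer would, in place of code of your own. Each camera call takes 0.05 s, during which the arm holds its last target. There are 200 camera calls.

### The job

The small lever-arch file on the desk has been left open: push its raised lever over and right down so that the rings are shut, and then, because the cover must not come down on a raised lever, tip the standing cover over and press it fully shut. Do it all by pushing with the fingertips: nothing is to be picked up or carried, the file stays lying about where it is, and the things around it are left alone.

Things in the scene. Friction and masses are not known exactly. Their poses are not given: they have to be found in the camera images.
- file: A5 lever-arch file with black boards, 1.5 kg, loose on the desk, lying on its back board. Origin: centre of its underside; x runs along the spine (260 mm, -130 to +130), y across, towards the spine (205 mm, -102.5 to +102.5), z up. Boards 3 mm thick; the spine stands at y = +102.5 up to z = 70. A paper stack covers x -105 to 105, y -91 to 57, up to z = 17.
- rings (a point): Middle of the two steel rings, in the file's frame x = 0, y = 61, z = 12. The rings are at x = -40 and +40: each a fixed post at y = 45, up to z = 40, and a hoop rooted at y = 77, up to z = 58, that is geared to the lever and tips towards the spine as the lever is raised.
- file_lever (a joint): Angle of the steel lever, rad: 0 = flat, pointing to the file's -x end, rings shut; grows as it is raised, 1.5 at most (nearly upright). Starts between 1.2 and 1.45. Stiff, stays where it is left: about 0.07 N m to turn, 1.5 N at its end.
- lever_hinge (a point): Axis of the lever, parallel to the file's y: at x = -70, y = 66, z = 20 in the file's frame.
- lever_end (a point): Middle of the face of the lever's thumb plate that looks up when the lever is down (then 22.5 mm above the desk) and towards the file's +x when it is raised; 48 mm from lever_hinge. The plate is 18 mm wide (along y), 20 mm long (38 to 58 mm off the hinge) and 5 mm thick; two wires join it to the hinge.
- file_cover (a joint): Angle of the front cover, rad: 0 = shut, level on top of the spine; pi/2 = upright; beyond that it leans outwards, away from the paper. Starts between 2.05 and 2.35; 2.4 at most. The crease is stiff, the cover stays where it is left: up to 0.32 N m to turn, 1.6 N at its free edge.
- cover_hinge (a point): Middle of the cover's crease on the top edge of the spine: x = 0, y = 102.5, z = 70 in the file's frame; the cover turns about the file's x direction here.
- cover_edge (a point): Middle of the cover's free edge, on its outer face, 205 mm from cover_hinge. The cover is a plain board, 260 mm along the spine, 205 mm from crease to free edge, 3 mm thick. Its outer face looks up when shut (73 mm above the desk) and away from the paper when it stands.
- mug_tea: Pale ceramic mug, 90 mm wide and 94 mm tall, with a handle (129 mm over all), standing on the side of the file's free edge. Bystander. Origin: centre of its underside.
- calculator: Desk calculator, 122 x 78 x 15 mm, lying on the same side. Bystander. Origin: centre of its underside.
- marker: Flat orange marker with a black cap, 118 x 16 x 14 mm, lying between the file and the near edge of the desk. Bystander. Origin: centre of its underside.
- lamp_head (a point): Middle of the lower rim of the fixed desk lamp's green shade, which hangs beyond the file, above its far spine-side end: keep hand and wrist clear of it. The shade fills x 617 to 766, y 147 to 291, z 326 to 484 mm in the world.
- stapler: Desk stapler, 38 x 151 x 52 mm, on the spine side of the file, beyond the leaning cover. Bystander. Origin: centre of its underside.

How it is judged:
By the outcome, as a careful person would: the job done as asked, in the order asked, and still so for the second after the job is handed in, with the robot touching nothing.
It also fails if it takes over 59 s, if anything falls off the work surface, if the arm or the gripper's body presses on something with over 40 N, if the wrist force passes 120 N, or if a joint passes its speed limit or range.

## Working session

There is one attempt and no reset: what is moved stays moved. The work goes in short steps, Python scripts to look and compute and a tool call to move; the robot and the scene stay as the last step left them, time stands still between calls to the robot, and variables do not carry over. Pictures are saved under pics/ and viewed, at most 10 in all, crops included, and the job is handed in when it is done.

Besides the shell and the picture viewer there is one more tool, called as name([rows], argument=value, ...), one row to a line, values as JSON. apply_moves: Moves the arm, as the interface text tells. Its arguments: {"type":"object","properties":{"steps":{"type":"array","items":{"type":"array","items":{"type":"array","items":{"type":"number"}}}}},"required":["steps"]}

```bash
ls; mkdir -p pics; python3 - <<'E'
from rig import bot
import cv2,numpy as np
for n in ["scene","top"]:
    cv2.imwrite(f"pics/{n}0.png",bot.capture(n)); m=bot.camera_model(n); print(n,np.round(m["intrinsics"],1).tolist(),m["k1"],np.round(m["R"],3).tolist(),np.round(m["t"],3), "C",np.round(-np.array(m["R"]).T@m["t"],3))
s=bot.read_state();print(s["time_s"],s["position"],np.round(s["tcp_rot"],3).tolist(),s["force"])
E
```

```text
pics
scene [[542.3, 0.0, 319.6], [0.0, 542.3, 249.0], [0.0, 0.0, 1.0]] -0.001215738835694786 [[0.501, -0.865, -0.007], [-0.634, -0.362, -0.683], [0.588, 0.347, -0.73]] [-0.161  0.508  1.092] C [-0.239 -0.334  1.143]
top [[496.4, 0.0, 321.9], [0.0, 496.4, 239.0], [0.0, 0.0, 1.0]] -0.11992688260925635 [[0.026, -1.0, -0.006], [-0.994, -0.025, -0.104], [0.104, 0.008, -0.995]] [0.126 0.532 1.519] C [0.368 0.127 1.566]
0.1 [ 0.26991078 -0.56294824  0.1947955 ] [[0.902, 0.432, -0.0], [0.432, -0.902, 0.002], [0.0, -0.002, -1.0]] [-0.60149081  0.14004251 -0.28381645]
```

View pics/scene0.png

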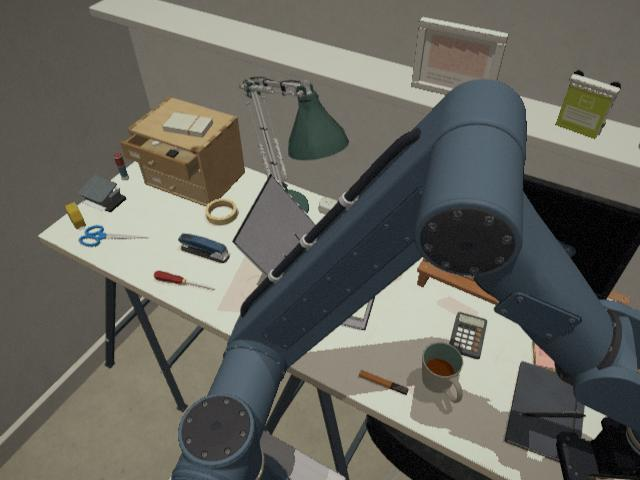

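View pics/top0.png

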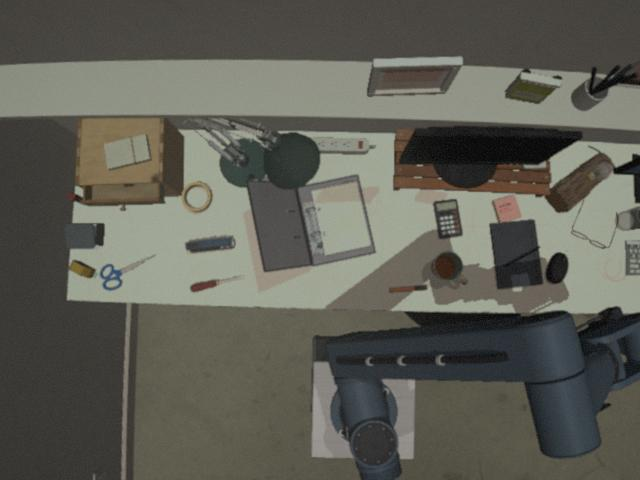

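The top view shows the open file at about cols 250–375, rows 175–270: spine near col 305, paper to the right, cover leaning left, and the stapler at (211,243). The arm blocks the scene view. I'll enlarge the file.

```bash
python3 - <<'E'
import cv2
i=cv2.imread("pics/top0.png")[168:280,240:386]
i=cv2.convertScaleAbs(i,alpha=1.6,beta=15)
cv2.imwrite("pics/crop0.png",cv2.resize(i,None,fx=5,fy=5,interpolation=cv2.INTER_CUBIC))
E
```

```text
(no output)
```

View pics/crop0.png

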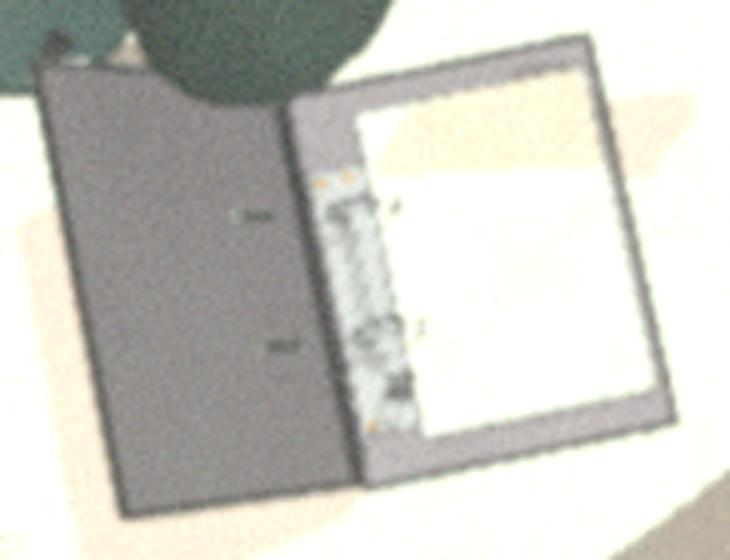

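The crop shows the back board's free corners at about (358.0,175.4) and (375.2,252.0), the near spine corner at about (313,265.4), the cover's free corners at about (248,181.6) and (265,271.4), and the dark thumb plate at about (320,245).

```bash
cat > h.py <<'E'
import numpy as np, cv2
from rig import bot
def ray(cam,uv,m=None):
    m=m or bot.camera_model(cam); K=np.array(m["intrinsics"]);R=np.array(m["R"]);t=np.array(m["t"])
    p=cv2.undistortPoints(np.array([[uv]],float),K,np.array([m["k1"],0,0,0.]))[0,0]
    return -R.T@t, R.T@np.array([p[0],p[1],1.])
def onz(cam,uv,z):
    C,d=ray(cam,uv); return C+d*(z-C[2])/d[2]
def project(cam,X,m=None):
    m=m or bot.camera_model(cam)
    return cv2.projectPoints(np.array(X,float).reshape(-1,1,3),cv2.Rodrigues(np.array(m["R"]))[0],np.array(m["t"]),np.array(m["intrinsics"]),np.array([m["k1"],0,0,0.]))[0][:,0]
class F: pass
def file(o,th):
    c,s=np.cos(th),np.sin(th); R=np.array([[c,-s,0],[s,c,0],[0,0,1]])
    return lambda p:np.array([o[0],o[1],0])+np.asarray(p,float)@R.T
E
python3 - <<'E'
from h import *
pts=dict(fN=(375.2,252),fF=(358,175.4)); P={k:onz("top",v,.003) for k,v in pts.items()}; print(P, np.linalg.norm(P['fN']-P['fF']))
d=P['fF']-P['fN']; th=np.arctan2(d[1],d[0]); print("th",np.degrees(th))
ydir=np.array([-np.sin(th),np.cos(th),0]); o=(P['fN']+P['fF'])/2+ydir*.1025; print("o",o)
f=file(o,th)
for n,c in dict(paperFF=(105,-91,17),paperNF=(-105,-91,17),paperN=(-105,57,17),paperFspine=(105,57,17),spN0=(-130,102.5,0),spN70=(-130,102.5,70),hinge=(-70,66,20)).items():
    X=f(np.array(c)/1000); print(n,X.round(3),((project("top",X)[0]-[240,168])*5).round())
for a in (2.05,2.15,2.25,2.35):
    e=[f([x,.1025-.205*np.cos(a),.07+.205*np.sin(a)]) for x in (-.13,.13)]; print(a,((project("top",e)-[240,168])*5).round().tolist())
for a in (1.2,1.3,1.4,1.45):
    e=f([-.07-.048*np.cos(a),.066,.02+.048*np.sin(a)]); print(a,e.round(3),((project("top",e)-[240,168])*5).round().tolist())
E
```

```text
{'fN': array([ 0.49408356, -0.02976342,  0.003     ]), 'fF': array([0.73965522, 0.02891195, 0.003     ])} 0.25248413829283717
th 13.437957324865085
o [0.59304918 0.09926803 0.003     ]
paperFF [0.716 0.035 0.017] [581.  68.]
paperNF [ 0.512 -0.014  0.017] [653. 389.]
paperN [0.478 0.13  0.017] [422. 438.]
paperFspine [0.682 0.179 0.017] [353. 115.]
spN0 [0.443 0.169 0.   ] [360. 494.]
spN70 [0.443 0.169 0.07 ] [357. 488.]
hinge [0.51  0.147 0.02 ] [396. 386.]
2.05 [[173.0, 507.0], [79.0, 38.0]]
2.15 [[143.0, 515.0], [50.0, 49.0]]
2.25 [[115.0, 522.0], [24.0, 60.0]]
2.35 [[91.0, 529.0], [1.0, 71.0]]
1.2 [0.493 0.143 0.065] [[402.0, 407.0]]
1.3 [0.497 0.144 0.066] [[400.0, 400.0]]
1.4 [0.502 0.145 0.067] [[398.0, 392.0]]
1.45 [0.504 0.146 0.068] [[398.0, 388.0]]
```

```bash
cat >> h.py <<'E'
TH=np.radians(13.44); O=np.array([.593,.0993]); f=file(O,TH)
def go(P,head=None):
    """shift (cm) in tool axes + rotvec (deg) to TCP P with tool down, tool y at heading (deg)"""
    s=bot.read_state(); R=np.array(s["tcp_rot"]); p=np.array(s["position"])
    out=np.round(R.T@(np.array(P)-p)*100,2)
    rv=np.zeros(3)
    if head is not None:
        h=np.radians(head); y=np.array([np.cos(h),np.sin(h),0]); z=np.array([0,0,-1.]); G=np.stack([np.cross(y,z),y,z],1)
        rv=np.degrees(cv2.Rodrigues(R.T@G)[0][:,0]).round(2)
    print("at",p.round(4),"t",round(s["time_s"],2),"F",np.round(s["force"],1),"->",out,rv)
E
python3 -c "
from h import *
s=bot.read_state(); go([.27,-.564,.36]); go([.43,.06,.36],13.44); print(onz('top',(211,243),.05))"
```

```text
at [ 0.2699 -0.5629  0.1948] t 0.1 F [-0.6  0.1 -0.3] -> [ -0.03   0.07 -16.52] [0. 0. 0.]
at [ 0.2699 -0.5629  0.1948] t 0.1 F [-0.6  0.1 -0.3] -> [ 41.36 -49.29 -16.41] [ -0.08  -0.09 -77.84]
[0.50519133 0.48166594 0.05      ]
```

apply_moves([
  [[0,0,-6,0,0,0,-1],[0,0,-12,0,0,0,-1],[4,-5,-16.4,0,0,-8,-1],[8,-10,-16.4,0,0,-16,-1],[12,-15,-16.4,0,0,-24,-1],[16,-19,-16.4,0,0,-32,-1],[20,-23.5,-16.4,0,0,-40,-1],[24,-28,-16.4,0,0,-47,-1],[28,-33,-16.4,0,0,-54,-1],[32,-38,-16.4,0,0,-62,-1],[36,-43,-16.4,0,0,-70,-1],[39,-46.5,-16.4,0,0,-75,-1],[41.4,-49.3,-16.4,0,0,-77.8,-1],[41.4,-49.3,-16.4,0,0,-77.8,-1],[41.4,-49.3,-16.4,0,0,-77.8,-1],[41.4,-49.3,-16.4,0,0,-77.8,-1]],
])

```text
time_s: 2.1
position: [0.4302, 0.0588, 0.3595]
tcp_rot: [[-0.23, 0.973, -0.001], [0.973, 0.23, -0.0], [-0.0, -0.001, -1.0]]
force: [-0.9, -0.3, -0.4]
opening: 0.006
grasp_force: 0.0
```

```bash
python3 - <<'E'
from h import *
m=bot.camera_model("wrist"); w=bot.capture("wrist"); s=bot.capture("scene")
cv2.imwrite("pics/w1.png",w); cv2.imwrite("pics/s1.png",s)
print(np.round(-np.array(m["R"]).T@m["t"],3),np.round(m["R"],2).tolist())
print("plate pred",[project("wrist",f([-.07-.048*np.cos(a),.066,.02+.048*np.sin(a)]))[0].round().tolist() for a in (1.2,1.4)])
print("paper corner",project("wrist",f([-.105,.057,.017]))[0], "board N",project("wrist",f([-.13,-.1025,.003]))[0])
a=2.2;print("cover edge",project("wrist",f([-.13,.1025-.205*np.cos(a),.07+.205*np.sin(a)]))[0])
go([.43,.06,.36],13.44)
E
```

```text
[0.412 0.137 0.548] [[0.97, 0.23, -0.0], [0.22, -0.93, 0.3], [0.07, -0.29, -0.95]]
plate pred [[383.0, 140.0], [390.0, 140.0]]
paper corner [365.78078372 145.08246683] board N [346.85364816 242.89111548]
cover edge [371.13735476 -56.9659462 ]
at [0.4303 0.0588 0.3596] t 2.2 F [-0.6 -0.4  0.4] -> [ 0.12 -0.   -0.04] [-0.01  0.01 -0.17]
```

View pics/w1.png

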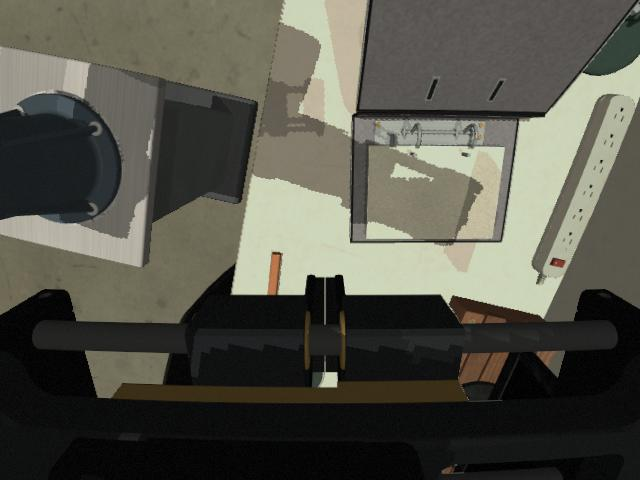

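View pics/s1.png

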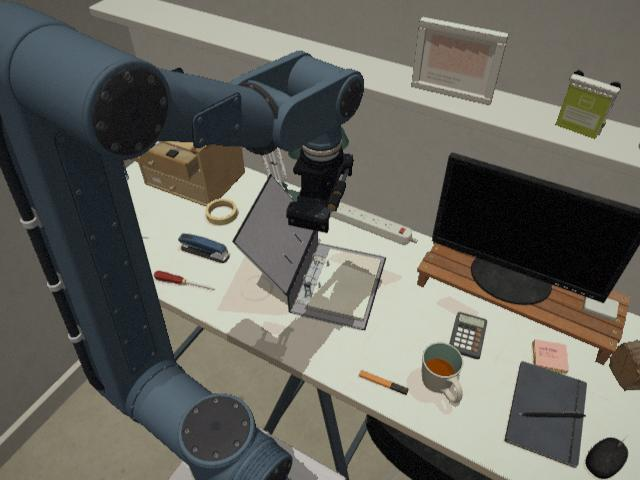

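Both views agree with the estimate: the wrist view shows the paper's near-spine corner at about (367,146), the board corner at about (350,242), and the lever and rings at about (375–480, 120–150). The scene view shows the stapler well clear beyond the cover. One close crop of the mechanism before I act.

```bash
python3 - <<'E'
import cv2
i=cv2.imread("pics/w1.png")[105:165,350:490]
cv2.imwrite("pics/crop1.png",cv2.resize(cv2.convertScaleAbs(i,alpha=1.5,beta=10),None,fx=5.5,fy=5.5,interpolation=cv2.INTER_CUBIC))
from h import *
j=[f([-.05,y,z]) for y,z in((.03,.18),(.03,.077),(.066,.077))]
for P in j: go(P,13.44)
go(f([-.12,.066,.077]),13.44); print(project("wrist",[f([-.07,.066,.02]),f([-.04,.045,.04]),f([.04,.045,.04]),f([-.04,.077,.058])]).round(1).tolist())
E
```

```text
at [0.4303 0.0588 0.3596] t 2.2 F [-0.6 -0.4  0.4] -> [ 3.19 11.76 17.96] [-0.01  0.01 -0.17]
at [0.4303 0.0588 0.3596] t 2.2 F [-0.6 -0.4  0.4] -> [ 3.2  11.76 28.26] [-0.01  0.01 -0.17]
at [0.4303 0.0588 0.3596] t 2.2 F [-0.6 -0.4  0.4] -> [ 6.8  11.75 28.26] [-0.01  0.01 -0.17]
at [0.4303 0.0588 0.3596] t 2.2 F [-0.6 -0.4  0.4] -> [ 6.77  4.75 28.26] [-0.01  0.01 -0.17]
[[389.6, 139.1], [412.0, 154.4], [466.0, 154.9], [416.6, 131.7]]
```

View pics/crop1.png

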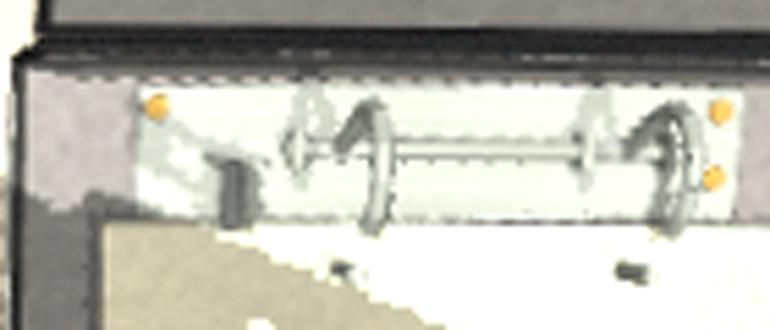

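The posts at (412,154) and (465,154) match the predicted file pose within 1 px, and the thumb plate at (393,140.5) means the lever is near 1.4 rad. I'll go in over the paper, then across to the +x side of the plate.

apply_moves([
  [[1.5,6,3,0,0,0,-1],[3.2,11.5,7,0,0,0,-1],[3.2,11.5,12,0,0,0,-1],[3.2,11.5,17,0,0,0,-1],[3.2,11.5,22,0,0,0,-1],[3.2,11.5,26,0,0,0,-1],[3.2,11.5,28,0,0,0,-1],[3.2,11.5,28,0,0,0,-1],[4.5,11.5,28,0,0,0,-1],[5.8,11.5,28,0,0,0,-1],[6.8,11.5,28,0,0,0,-1],[6.8,11.5,28,0,0,0,-1],[6.8,11.5,28,0,0,0,-1]],
])

```text
time_s: 3.82
position: [0.5266, 0.1529, 0.0799]
tcp_rot: [[-0.232, 0.973, 0.001], [0.973, 0.232, -0.0], [-0.0, 0.001, -1.0]]
force: [-0.7, 0.1, 0.1]
opening: 0.009
grasp_force: 0.0
```

```bash
python3 - <<'E'
from h import *
go(f([-.095,.066,.073]),13.44);go(f([-.115,.066,.032]),13.44)
w=bot.capture("wrist");cv2.imwrite("pics/w2.png",w)
E
```

```text
at [0.5266 0.1529 0.0799] t 3.83 F [-0.7  0.1  0.1] -> [-0.15 -4.29  0.69] [ 0.03  0.01 -0.01]
at [0.5266 0.1529 0.0799] t 3.83 F [-0.7  0.1  0.1] -> [-0.15 -6.29  4.79] [ 0.03  0.01 -0.01]
```

View pics/w2.png

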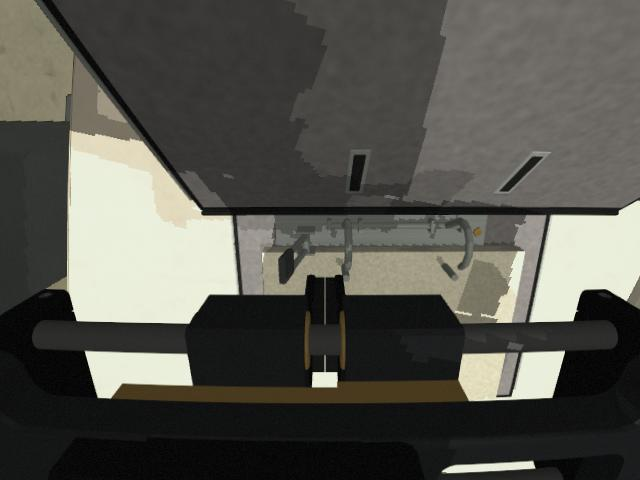

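The thumb plate at (287,265) is just to the −x side of the shut fingers (305–345), with a clear gap. Next I push it over and down.

apply_moves([
  [[-0.1,-1,0,0,0,0,-1],[-0.1,-2,0,0,0,0,-1],[-0.1,-3,0.2,0,0,0,-1],[-0.1,-4,0.5,0,0,0,-1],[-0.1,-4.8,1.0,0,0,0,-1],[-0.1,-5.5,1.6,0,0,0,-1],[-0.1,-6,2.2,0,0,0,-1],[-0.1,-6.2,2.8,0,0,0,-1],[-0.1,-6.3,3.4,0,0,0,-1],[-0.1,-6.3,4.0,0,0,0,-1],[-0.1,-6.3,4.4,0,0,0,-1],[-0.1,-6.3,4.6,0,0,0,-1],[-0.1,-6.3,4.6,0,0,0,-1]],
])

```text
time_s: 5.5
position: [0.4655, 0.1371, 0.0336]
tcp_rot: [[-0.232, 0.973, -0.0], [0.973, 0.232, -0.0], [0.0, -0.0, -1.0]]
force: [0.3, -0.3, 0.8]
opening: 0.006
grasp_force: 0.0
```

apply_moves([
  [[0,0,0.15,0,0,0,-1],[0,0,0.3,0,0,0,-1],[0,0,0.4,0,0,0,-1],[0,0,0.4,0,0,0,-1]],
])

```text
time_s: 6.0
position: [0.4654, 0.1371, 0.0296]
tcp_rot: [[-0.232, 0.973, -0.0], [0.973, 0.232, 0.0], [0.0, -0.0, -1.0]]
force: [-0.4, 0.1, -0.8]
opening: 0.004
grasp_force: 0.0
```

apply_moves([
  [[0,0,-3,0,0,0,-1],[0,0,-8,0,0,0,-1],[-3,0,-12,0,0,0,-1],[-6,0,-12,0,0,0,-1],[-6,0,-12,0,0,0,-1]],
])

```text
time_s: 6.62
position: [0.4803, 0.0774, 0.1504]
tcp_rot: [[-0.229, 0.973, 0.002], [0.973, 0.229, -0.0], [-0.001, 0.002, -1.0]]
force: [0.6, 1.2, -0.1]
opening: 0.007
grasp_force: 0.0
```

```bash
python3 - <<'E'
from h import *
w=bot.capture("wrist")
a=1.4
q=project("wrist",[f([-.07,.066,.02]),f([-.118,.066,.0225]),f([-.07-.048*np.cos(a),.066,.02+.048*np.sin(a)]),f([-.04,.045,.04]),f([.04,.045,.04])]);print(q.round(1).tolist())
x0,y0=int(q[0,0])-90,max(0,int(q[0,1])-75);print(x0,y0)
cv2.imwrite("pics/w3.png",cv2.resize(cv2.convertScaleAbs(w[y0:y0+150,x0:x0+200],alpha=1.4,beta=10),None,fx=4,fy=4,interpolation=cv2.INTER_CUBIC));go(f([-.118,.066,.03]),13.44)
E
```

```text
[[374.0, 153.5], [321.0, 153.6], [372.0, 157.5], [410.7, 179.8], [500.2, 180.4]]
284 78
at [0.4792 0.0783 0.1497] t 6.67 F [-0.3  0.6 -0.9] -> [ 5.99 -0.26 11.98] [-0.   -0.02 -0.16]
```

View pics/w3.png

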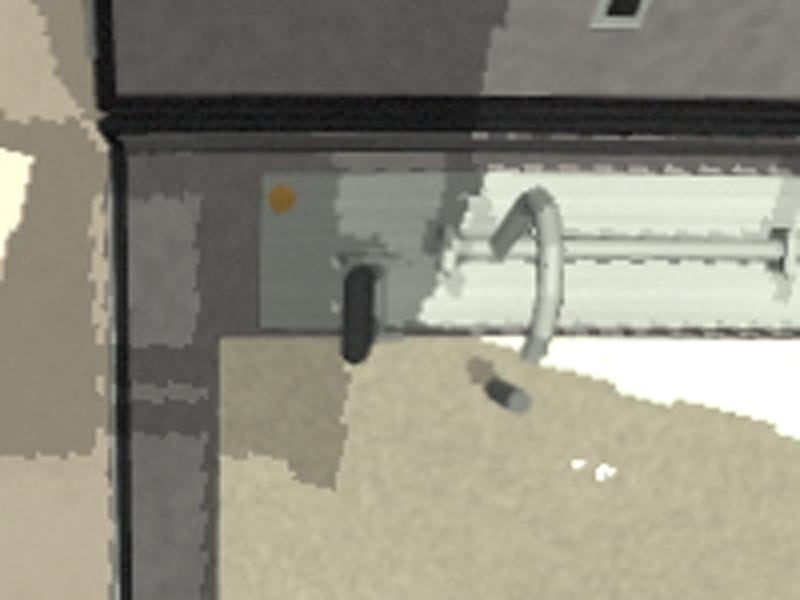

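The thumb plate still stands at (373.5,157), right where an upright lever would be, so the push went past it. I'll triangulate the plate and check where the fingertip really was in the w2 picture.

```bash
python3 - <<'E'
from h import *
m=bot.camera_model("wrist");s=bot.read_state();R=np.array(s["tcp_rot"]);p=np.array(s["position"])
Rc=np.array(m["R"])@R; tc=np.array(m["R"])@p+m["t"]   # cam = Rc*tool + tc
def mod(pos,Rt):
    Rn=Rc@np.array(Rt).T; return dict(m,R=Rn,t=tc-Rn@np.array(pos))
m1=mod([.4303,.0588,.3596],[[-.23,.973,-.001],[.973,.23,0],[0,-.001,-1]])
m2=mod([.5266,.1529,.0799],[[-.232,.973,.001],[.973,.232,0],[0,.001,-1]])
def tri(obs):
    A=np.zeros((3,3));b=np.zeros(3)
    for uv,mm in obs:
        C,d=ray("wrist",uv,mm);d/=np.linalg.norm(d);M=np.eye(3)-np.outer(d,d);A+=M;b+=M@C
    return np.linalg.solve(A,b)
def tof(X):
    c,s=np.cos(TH),np.sin(TH);d=X[:2]-O;return np.round([c*d[0]+s*d[1],-s*d[0]+c*d[1],X[2]],4)
for n,o in dict(w12=[((393,140.5),m1),((287,265),m2)],w23=[((287,265),m2),((373.5,156.7),m)],w13=[((393,140.5),m1),((373.5,156.7),m)]).items(): print(n,tof(tri(o)))
print("post",tof(tri([((411.8,154),m1),((284+512/4,78+400/4),m)])))
print("tip in w2",project("wrist",[[.5266,.1529,.0689],[.5266,.1529,.0799]],m2).round(1).tolist(),"plate pred w2",project("wrist",[f([-.07-.048*np.cos(a),.066,.02+.048*np.sin(a)]) for a in (0.6,.9,1.2,1.4)],m2).round().tolist())
E
```

```text
w12 [-0.0746  0.0656  0.0661]
w23 [-0.0759  0.0658  0.0643]
w13 [-0.0783  0.0667  0.083 ]
post [-0.0371  0.045   0.029 ]
tip in w2 [[323.4, 264.3], [323.3, 271.3]] plate pred w2 [[240.0, 254.0], [251.0, 260.0], [268.0, 264.0], [282.0, 266.0]]
```

```bash
python3 - <<'E'
from h import *
m=bot.camera_model("wrist");s=bot.read_state();R=np.array(s["tcp_rot"]);p=np.array(s["position"])
print(np.round(m["intrinsics"],1).tolist(),m["k1"])
for z in (11,0,-8,-30,-59): print(z,project("wrist",[p+R@(np.array([x,y,z])/1000) for x,y in((9.5,-15),(9.5,15),(0,0),(-9.5,0))]).round().tolist())
C=-np.array(m["R"]).T@m["t"]; print("cam in tool",(R.T@(C-p)).round(4), "axes",(np.array(m["R"])@R).round(3).tolist())
go(f([-.06,.0,.04]),13.44); 
E
```

```text
[[343.3, 0.0, 324.5], [0.0, 343.3, 236.3], [0.0, 0.0, 1.0]] -0.06668592713426465
11 [[299.0, 250.0], [348.0, 250.0], [324.0, 264.0], [324.0, 278.0]]
0 [[298.0, 256.0], [349.0, 256.0], [324.0, 271.0], [324.0, 286.0]]
-8 [[297.0, 261.0], [350.0, 261.0], [324.0, 277.0], [324.0, 292.0]]
-30 [[294.0, 277.0], [353.0, 277.0], [323.0, 294.0], [323.0, 311.0]]
-59 [[288.0, 305.0], [359.0, 306.0], [323.0, 325.0], [323.0, 344.0]]
cam in tool [ 0.0803  0.0005 -0.1881] axes [[0.001, 1.0, -0.0], [-0.955, 0.001, -0.297], [-0.297, 0.0, 0.955]]
at [0.4792 0.0783 0.1497] t 6.67 F [-0.3  0.6 -0.9] -> [-0.6   5.56 10.97] [-0.   -0.02 -0.16]
```

apply_moves([
  [[-0.6,3,3,0,0,0,-1],[-0.6,5.5,6,0,0,0,-1],[-0.6,5.5,9,0,0,0,-1],[-0.6,5.5,10.5,0,0,0,-1],[-0.6,5.5,11.5,0,0,0,-1],[-0.6,5.5,12.0,0,0,0,-1],[-0.6,5.5,12.2,0,0,0,-1],[-0.6,5.5,12.2,0,0,0,-1]],
])

```text
time_s: 7.68
position: [0.5347, 0.0856, 0.0282]
tcp_rot: [[-0.232, 0.973, 0.001], [0.973, 0.232, -0.0], [-0.0, 0.001, -1.0]]
force: [1.2, -0.3, -0.4]
opening: 0.002
grasp_force: 0.0
```

apply_moves([
  [[0,0,0.1,0,0,0,-1],[0,0,0.2,0,0,0,-1],[0,0,0.3,0,0,0,-1],[0,0,0.3,0,0,0,-1]],
])

```text
time_s: 8.18
position: [0.5342, 0.0857, 0.0246]
tcp_rot: [[-0.232, 0.973, -0.0], [0.973, 0.232, 0.0], [0.0, -0.0, -1.0]]
force: [0.5, -0.7, -0.0]
opening: 0.004
grasp_force: 0.0
```

apply_moves([
  [[0,0,0.2,0,0,0,-1],[0,0,0.4,0,0,0,-1],[0,0,0.4,0,0,0,-1]],
])

```text
time_s: 8.55
position: [0.5341, 0.0856, 0.0204]
tcp_rot: [[-0.232, 0.973, -0.001], [0.973, 0.232, 0.0], [0.0, -0.001, -1.0]]
force: [0.7, 0.6, 0.4]
opening: 0.004
grasp_force: 0.0
```

apply_moves([
  [[0,0,0.2,0,0,0,-1],[0,0,0.4,0,0,0,-1],[0,0,0.4,0,0,0,-1]],
])

```text
time_s: 8.93
position: [0.5341, 0.0856, 0.0164]
tcp_rot: [[-0.232, 0.973, -0.0], [0.973, 0.232, 0.0], [0.0, -0.0, -1.0]]
force: [-0.2, -0.5, -0.2]
opening: 0.005
grasp_force: 0.0
```

apply_moves([
  [[0,0,0.2,0,0,0,-1],[0,0,0.4,0,0,0,-1],[0,0,0.4,0,0,0,-1]],
])

```text
time_s: 9.3
position: [0.5341, 0.0856, 0.0125]
tcp_rot: [[-0.232, 0.973, -0.0], [0.973, 0.232, 0.0], [0.0, -0.0, -1.0]]
force: [0.4, -0.6, 0.5]
opening: 0.005
grasp_force: 0.0
```

```bash
python3 - <<'E'
from h import *
cv2.imwrite("pics/w4.png",bot.capture("wrist")); m=bot.camera_model("wrist");print(project("wrist",[f([-.06,0,.017])]),bot.read_state()["position"])
E
```

```text
[[324.22707874 274.9526341 ]] [0.53417188 0.0856543  0.01254053]
```

View pics/w4.png

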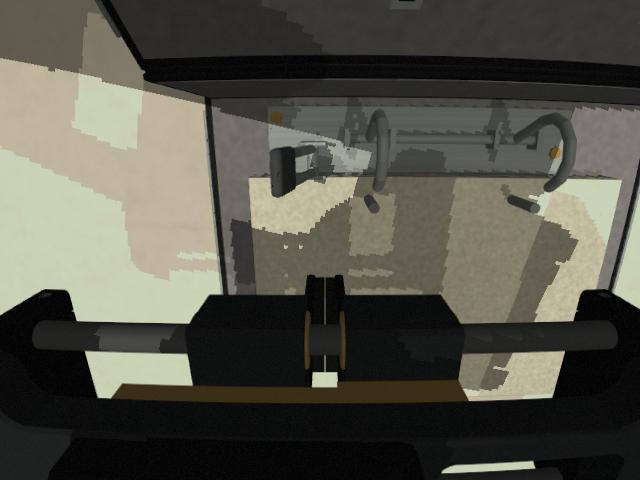

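The thumb plate is still up at (283,170). The shut fingers show up shorter than stated: their tops are at row 275 where I predicted 250, which puts the tips about 39 mm further back. That would explain the missing contact. I'll raise the tool and see how the tips sit at other openings.

apply_moves([
  [[0,0,-5,0,0,0,-1],[0,0,-10,0,0,0,-1],[0,0,-10,0,0,0,-0.5],[0,0,-10,0,0,0,-0.5],[0,0,-10,0,0,0,-0.5],[0,0,-10,0,0,0,-0.5]],
])

```text
time_s: 10.1
position: [0.5333, 0.0856, 0.1114]
tcp_rot: [[-0.232, 0.973, -0.003], [0.973, 0.232, 0.0], [0.001, -0.003, -1.0]]
force: [-0.1, 0.1, -0.7]
opening: 0.24
grasp_force: 0.0
```

```bash
python3 -c "
from h import *
cv2.imwrite('pics/o1.png',bot.capture('wrist'))"
```

apply_moves([
  [[0,0,0,0,0,0,0.2],[0,0,0,0,0,0,0.2],[0,0,0,0,0,0,0.2],[0,0,0,0,0,0,0.2]],
])

```text
time_s: 10.65
position: [0.5343, 0.0857, 0.1127]
tcp_rot: [[-0.232, 0.973, 0.0], [0.973, 0.232, 0.0], [-0.0, 0.0, -1.0]]
force: [0.3, 0.5, 0.8]
opening: 0.571
grasp_force: 0.0
```

```bash
python3 -c "
from h import *
cv2.imwrite('pics/o2.png',bot.capture('wrist'))"
```

apply_moves([
  [[0,0,0,0,0,0,1],[0,0,0,0,0,0,1],[0,0,0,0,0,0,1],[0,0,0,0,0,0,1],[0,0,0,0,0,0,1]],
])

```text
time_s: 11.32
position: [0.5343, 0.0856, 0.1126]
tcp_rot: [[-0.232, 0.973, -0.0], [0.973, 0.232, 0.0], [0.0, -0.0, -1.0]]
force: [0.4, -0.2, -0.9]
opening: 0.988
grasp_force: 0.0
```

```bash
python3 -c "
from h import *
cv2.imwrite('pics/o3.png',bot.capture('wrist'))
a=[cv2.imread(f'pics/{n}.png')[230:430,120:520] for n in ('w4','o1','o2','o3')]
cv2.imwrite('pics/tile.png',cv2.resize(np.vstack([np.hstack(a[:2]),np.hstack(a[2:])]),(800,400)))
s=bot.read_state();R=np.array(s['tcp_rot']);p=np.array(s['position']);
print(s['opening'],project('wrist',[p+R@np.array([x,.0435,z]) for x,z in((.0095,.011),(-.0095,.011),(.0095,-.028),(0,-.008))]).round().tolist())"
```

```text
0.9908922894969424 [[394.0, 250.0], [392.0, 278.0], [409.0, 276.0], [400.0, 277.0]]
```

View pics/tile.png

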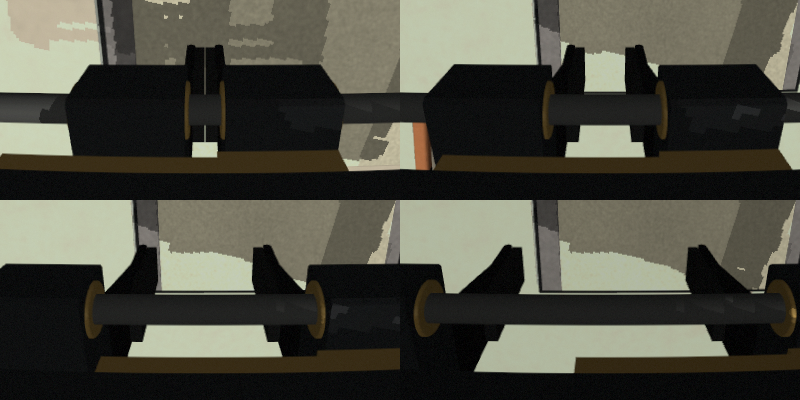

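All four openings show the fingertips at row 275, with the inner faces 165 px apart when fully open. That puts the tips near tool z ≈ −0.02 m, about 33 mm short of the stated length. I'll calibrate by touching the paper stack (top at z = 17 mm) gently with the shut fingers.

apply_moves([
  [[0,0,4,0,0,0,-1],[0,0,7,0,0,0,-1],[0,0,7,0,0,0,-1],[0,0,7,0,0,0,-1],[0,0,7,0,0,0,-1],[0,0,9,0,0,0,-1],[0,0,10,0,0,0,-1],[0,0,10.4,0,0,0,-1],[0,0,10.7,0,0,0,-1],[0,0,10.7,0,0,0,-1]],
])

```text
time_s: 12.62
position: [0.5344, 0.0856, 0.0058]
tcp_rot: [[-0.232, 0.973, 0.0], [0.973, 0.232, 0.0], [-0.0, 0.0, -1.0]]
force: [0.3, -0.5, -0.5]
opening: 0.017
grasp_force: 0.0
```

apply_moves([
  [[0,0,0.2,0,0,0,-1],[0,0,0.3,0,0,0,-1],[0,0,0.3,0,0,0,-1]],
])

```text
time_s: 13.0
position: [0.5342, 0.0856, 0.0026]
tcp_rot: [[-0.232, 0.973, -0.0], [0.973, 0.232, -0.0], [0.0, -0.0, -1.0]]
force: [-0.2, 0.3, -0.0]
opening: 0.006
grasp_force: 0.0
```

apply_moves([
  [[0,0,0.2,0,0,0,-1],[0,0,0.3,0,0,0,-1],[0,0,0.3,0,0,0,-1]],
])

```text
time_s: 13.38
position: [0.5342, 0.0856, -0.0005]
tcp_rot: [[-0.232, 0.973, -0.0], [0.973, 0.232, -0.0], [0.0, -0.0, -1.0]]
force: [0.0, -0.5, -1.1]
opening: 0.006
grasp_force: 0.0
```

apply_moves([
  [[0,0,0.2,0,0,0,-1],[0,0,0.3,0,0,0,-1],[0,0,0.3,0,0,0,-1]],
])

```text
time_s: 13.75
position: [0.5342, 0.0856, -0.0035]
tcp_rot: [[-0.232, 0.973, -0.0], [0.973, 0.232, 0.0], [0.0, -0.0, -1.0]]
force: [0.1, 0.6, 0.4]
opening: 0.003
grasp_force: 0.0
```

apply_moves([
  [[0,0,0.2,0,0,0,-1],[0,0,0.3,0,0,0,-1],[0,0,0.3,0,0,0,-1]],
])

```text
time_s: 14.12
position: [0.5342, 0.0857, -0.0064]
tcp_rot: [[-0.232, 0.973, -0.0], [0.973, 0.232, 0.0], [0.0, -0.0, -1.0]]
force: [0.2, -0.1, -0.4]
opening: 0.002
grasp_force: 0.0
```

apply_moves([
  [[0,0,0.2,0,0,0,-1],[0,0,0.3,0,0,0,-1],[0,0,0.3,0,0,0,-1]],
])

```text
time_s: 14.5
position: [0.5342, 0.0856, -0.0094]
tcp_rot: [[-0.232, 0.973, -0.0], [0.973, 0.232, 0.0], [0.0, -0.0, -1.0]]
force: [-0.5, -1.5, 0.3]
opening: 0.001
grasp_force: 0.0
```

apply_moves([
  [[0,0,0.2,0,0,0,-1],[0,0,0.3,0,0,0,-1],[0,0,0.3,0,0,0,-1]],
])

```text
time_s: 14.88
position: [0.5343, 0.0857, -0.0096]
tcp_rot: [[-0.232, 0.973, 0.001], [0.973, 0.232, -0.0], [-0.0, 0.001, -1.0]]
force: [-4.1, -0.9, 21.2]
opening: 0.009
grasp_force: 10.7
```

Contact comes at a TCP height of −9.6 mm, so the real fingertips are 26.6 mm behind the TCP, which agrees with the image. I'll redo the lever push with this correction.

apply_moves([
  [[0,0,-3,0,0,0,-1],[0,0,-6,0,0,0,-1],[0,0,-7,0,0,0,-1],[1.5,1.0,-7,0,0,0,-1],[3,1.0,-6.5,0,0,0,-1],[3,1.0,-6.5,0,0,0,-1]],
])

```text
time_s: 15.62
position: [0.535, 0.1188, 0.0509]
tcp_rot: [[-0.234, 0.972, -0.004], [0.972, 0.234, 0.0], [0.001, -0.004, -1.0]]
force: [0.7, 0.5, -0.6]
opening: 0.002
grasp_force: 0.0
```

```bash
python3 - <<'E'
from h import *
for P in ([-.05,.066,.0405],[-.095,.066,.035],[-.115,.066,-.0045]): go(f(P),13.44)
E
```

```text
at [0.535  0.1188 0.0509] t 15.62 F [ 0.7  0.5 -0.6] -> [3.36 0.2  1.04] [-0.24 -0.06  0.11]
at [0.535  0.1188 0.0509] t 15.62 F [ 0.7  0.5 -0.6] -> [ 3.37 -4.29  1.61] [-0.24 -0.06  0.11]
at [0.535  0.1188 0.0509] t 15.62 F [ 0.7  0.5 -0.6] -> [ 3.36 -6.28  5.57] [-0.24 -0.06  0.11]
```

apply_moves([
  [[0,0.1,0.6,0,0,0,-1],[1.5,0.1,1.1,0,0,0,-1],[3,0.1,1.1,0,0,0,-1],[3.4,0,1.1,0,0,0,-1],[3.4,-1,1.1,0,0,0,-1],[3.4,-2,1.1,0,0,0,-1],[3.4,-3,1.3,0,0,0,-1],[3.4,-4,1.6,0,0,0,-1],[3.4,-4.8,2.1,0,0,0,-1],[3.4,-5.5,2.7,0,0,0,-1],[3.4,-6,3.3,0,0,0,-1],[3.4,-6.2,3.9,0,0,0,-1],[3.4,-6.3,4.5,0,0,0,-1],[3.4,-6.3,5.1,0,0,0,-1],[3.4,-6.3,5.4,0,0,0,-1],[3.4,-6.3,5.6,0,0,0,-1],[3.4,-6.3,5.6,0,0,0,-1]],
])

```text
time_s: 17.75
position: [0.4683, 0.1357, -0.0035]
tcp_rot: [[-0.232, 0.973, 0.001], [0.973, 0.232, 0.0], [-0.0, 0.001, -1.0]]
force: [-0.6, 0.8, 0.1]
opening: 0.007
grasp_force: 0.0
```

apply_moves([
  [[0,0,0.15,0,0,0,-1],[0,0,0.25,0,0,0,-1],[0,0,0.25,0,0,0,-1]],
])

```text
time_s: 18.12
position: [0.4686, 0.1357, -0.0045]
tcp_rot: [[-0.232, 0.973, 0.002], [0.973, 0.232, 0.0], [-0.0, 0.002, -1.0]]
force: [-0.5, 0.9, 10.6]
opening: 0.003
grasp_force: 5.9
```

The tip stopped firmly at z ≈ 22 mm, where the shut plate's face should be. I'll lift off and check the lever from the pixels.

apply_moves([
  [[0,0,-3,0,0,0,-1],[0,0,-8,0,0,0,-1],[0,0,-14,0,0,0,-1],[0,0,-20,0,0,0,-1],[0,0,-25,0,0,0,-1],[0,0,-27.5,0,0,0,-1],[0,0,-27.5,0,0,0,-1]],
])

```text
time_s: 19.0
position: [0.4694, 0.1357, 0.2713]
tcp_rot: [[-0.232, 0.973, 0.006], [0.973, 0.232, 0.0], [-0.001, 0.006, -1.0]]
force: [0.3, 0.5, -0.3]
opening: 0.007
grasp_force: 0.0
```

```bash
python3 - <<'E'
from h import *
w=cv2.GaussianBlur(bot.capture("wrist"),(3,3),0); t=bot.capture("top")
for a in (0,.2,.5,1,1.4):
    q=project("wrist",[f([-.07-.048*np.cos(a),.066,.0225+.046*np.sin(a)])])[0]; print(a,q.round(),w[int(q[1]),int(q[0])])
q=project("wrist",f([-.118,.066,.0225]))[0].astype(int); print(w[q[1]-16:q[1]+17:4,q[0]-20:q[0]+45:4].mean(2).astype(int))
for y,z in ((.066,.255),(.275,.255),(.275,.185)): go(f([-.095,y,z]),13.44)
E
```

```text
0 [321. 194.] [50 51 50]
0.2 [322. 196.] [49 51 50]
0.5 [326. 198.] [51 52 51]
1 [340. 200.] [113 132 136]
1.4 [355. 201.] [106 122 123]
[[128 129 129  50  80  82  82  78  79  82 104 105 104 104 103 104 102]
 [128 127 128  39  68  65  63  66  67  69  99 101  87  78  83 100 105]
 [128 129 127  33  47  48  51  72  73  70  87  75  86  64  71  69 100]
 [128 127 128  41  48  50  51  74  80  82  96  97  96  93  83 101 106]
 [127 127 128  50  50  50  50  56  69  62  82  75  77  74  81 100 101]
 [128 127 128  60  50  51  52  90  97  99  99  99  98  92  87  61  73]
 [129 128 129  51  77  78  78  64 134 132 134 132 134 127 128 126 130]
 [130 129 128  50  77  78  77  64 133 131 135 131 131 131 134 129 131]
 [128 129 128  56  78  79  80  66 134 138 134 132 131 132 130 130 129]]
at [0.4672 0.1356 0.2684] t 19.1 F [-0.8 -0.1 -0.5] -> [0.15 1.9  1.34] [-0.07 -0.01 -0.04]
at [0.4672 0.1356 0.2684] t 19.1 F [-0.8 -0.1 -0.5] -> [21.05  1.88  1.34] [-0.07 -0.01 -0.04]
at [0.4672 0.1356 0.2684] t 19.1 F [-0.8 -0.1 -0.5] -> [21.05  1.89  8.34] [-0.07 -0.01 -0.04]
```

The dark plate now sits at the flat-lever position, about (321,194). Next I go over the cover to its outer side.

apply_moves([
  [[4,0.5,0,0,0,0,-1],[9,1,0,0,0,0,-1],[14,1.5,0,0,0,0,-1],[18,1.9,0,0,0,0,-1],[21,1.9,0,0,0,0,-1],[21,1.9,0,0,0,0,-1],[21,1.9,4,0,0,0,-1],[21,1.9,7.5,0,0,0,-1],[21,1.9,8.3,0,0,0,-1],[21,1.9,8.3,0,0,0,-1]],
])

```text
time_s: 20.35
position: [0.4378, 0.3435, 0.1856]
tcp_rot: [[-0.231, 0.973, -0.001], [0.973, 0.231, -0.001], [-0.001, -0.002, -1.0]]
force: [0.5, 0.7, 0.2]
opening: 0.005
grasp_force: 0.0
```

```bash
python3 - <<'E'
from h import *
s=bot.read_state();print(s["position"].round(4),np.round(s["force"],1),s["time_s"])
# TCP path: corner of finger (9.5mm half width, toward -y) touching outer face at r along cover
go(f([-.095,.275,.185]),13.44)
s0=np.array(s["position"]);R=np.array(s["tcp_rot"])
for a in np.arange(2.2,-.01,-.15):
    r=.175; n=np.array([np.sin(a),np.cos(a)]) # outer normal (y,z)
    y=.1025-r*np.cos(a)+.003*n[0]+.0095; z=.07+r*np.sin(a)+.003*n[1]
    if a>np.pi/2: y=.1025-.205*np.cos(a)+.0125
    P=f([-.095,y,z-.0266]); print(round(a,2),(R.T@(P-s0)*100).round(1))
E
```

```text
[0.4378 0.3435 0.1856] [0.5 0.7 0.2] 20.35
at [0.4378 0.3435 0.1856] t 20.35 F [0.5 0.7 0.2] -> [ 0.14 -0.08  0.06] [-0.09  0.04 -0.08]
2.2 [-3.8 -0.1  0.3]
2.05 [-6.4 -0.1 -1.2]
1.9 [-9.2 -0.1 -2.2]
1.75 [-12.2  -0.1  -2.9]
1.6 [-15.3  -0.1  -3.3]
1.45 [-18.   -0.1  -3.2]
1.3 [-20.6  -0.1  -2.7]
1.15 [-23.   -0.   -1.9]
1.0 [-25.4  -0.   -0.7]
0.85 [-27.5  -0.    0.9]
0.7 [-29.3  -0.    2.7]
0.55 [-30.9  -0.    4.8]
0.4 [-32.2  -0.    7.2]
0.25 [-33.   -0.    9.6]
0.1 [-33.5  -0.   12.2]
```

apply_moves([
  [[-2,0,0.3,0,0,0,-1],[-3.5,0,0.3,0,0,0,-1],[-5,-0.1,-0.5,0,0,0,-1],[-6.4,-0.1,-1.2,0,0,0,-1],[-7.8,-0.1,-1.7,0,0,0,-1],[-9.2,-0.1,-2.2,0,0,0,-1],[-10.7,-0.1,-2.6,0,0,0,-1],[-12.2,-0.1,-2.9,0,0,0,-1],[-13.7,-0.1,-3.1,0,0,0,-1],[-15.3,-0.1,-3.3,0,0,0,-1],[-16.7,-0.1,-3.3,0,0,0,-1],[-18,-0.1,-3.2,0,0,0,-1],[-18,-0.1,-3.2,0,0,0,-1]],
])

```text
time_s: 21.98
position: [0.4787, 0.1678, 0.2179]
tcp_rot: [[-0.23, 0.973, -0.0], [0.973, 0.23, -0.001], [-0.001, -0.0, -1.0]]
force: [0.2, 0.8, 0.2]
opening: 0.002
grasp_force: 0.0
```

```bash
python3 - <<'E'
from h import *
s=bot.read_state();s0=np.array(s["position"]);R=np.array(s["tcp_rot"]);print(s0.round(4),np.round(s["force"],1))
t=bot.capture("top"); print("free back corner brightness ok", [project("top",f(p))[0].round(1).tolist() for p in ([-.13,-.1025,.003],)])
for a in np.arange(1.45,-.01,-.15):
    r=.175; n=np.array([np.sin(a),np.cos(a)])
    y=.1025-r*np.cos(a)+.003*n[0]+.0095; z=.07+r*np.sin(a)+.003*n[1]
    P=f([-.095,y,z-.0266]); print(round(a,2),(R.T@(P-s0)*100).round(1))
E
```

```text
[0.4787 0.1678 0.2179] [0.2 0.8 0.2]
free back corner brightness ok [[375.4, 253.2]]
1.45 [0.1 0.  0. ]
1.3 [-2.5  0.   0.5]
1.15 [-5.   0.   1.4]
1.0 [-7.3  0.   2.6]
0.85 [-9.4  0.   4.1]
0.7 [-11.3   0.1   6. ]
0.55 [-12.9   0.1   8.1]
0.4 [-14.1   0.1  10.4]
0.25 [-15.    0.1  12.8]
0.1 [-15.5   0.1  15.4]
```

apply_moves([
  [[-1.3,0,0.2,0,0,0,-1],[-2.5,0,0.5,0,0,0,-1],[-3.8,0,0.9,0,0,0,-1],[-5,0,1.4,0,0,0,-1],[-6.2,0,2,0,0,0,-1],[-7.3,0,2.6,0,0,0,-1],[-8.4,0,3.4,0,0,0,-1],[-9.4,0,4.1,0,0,0,-1],[-10.4,0,5,0,0,0,-1],[-11.3,0,6,0,0,0,-1],[-12.1,0,7,0,0,0,-1],[-12.9,0,8.1,0,0,0,-1],[-13.5,0,9.2,0,0,0,-1],[-14.1,0,10.4,0,0,0,-1],[-14.6,0,11.6,0,0,0,-1],[-15,0,12.8,0,0,0,-1],[-15.3,0,14,0,0,0,-1],[-15.4,0,15.4,0,0,0,-1],[-15.4,0,16.4,0,0,0,-1],[-15.4,0,16.9,0,0,0,-1]],
])

```text
time_s: 24.52
position: [0.5137, 0.0193, 0.0483]
tcp_rot: [[-0.232, 0.973, -0.001], [0.973, 0.232, 0.0], [0.0, -0.001, -1.0]]
force: [-0.8, -0.4, 0.3]
opening: 0.004
grasp_force: 0.1
```

apply_moves([
  [[0,0,0.2,0,0,0,-1],[0,0,0.4,0,0,0,-1],[0,0,0.4,0,0,0,-1]],
])

```text
time_s: 24.9
position: [0.5141, 0.0193, 0.0464]
tcp_rot: [[-0.232, 0.973, 0.0], [0.973, 0.232, -0.0], [-0.0, 0.0, -1.0]]
force: [-2.6, 1.2, 7.8]
opening: 0.003
grasp_force: 3.8
```

```bash
python3 - <<'E'
from h import *
t=bot.capture("top");cv2.imwrite("pics/t5.png",t)
for a in (0,2.2):
    for x in (-.06,0): 
        for r in (.05,.1):
            q=project("top",f([x,.1025-r*np.cos(a),.073+r*np.sin(a)]))[0];print(a,x,r,q.round(),t[int(q[1]),int(q[0])])
E
```

```text
0 -0.06 0.05 [323. 239.] [36 37 39]
0 -0.06 0.1 [339. 236.] [35 39 38]
0 0 0.05 [319. 220.] [36 42 38]
0 0 0.1 [335. 217.] [38 43 42]
2.2 -0.06 0.05 [296. 244.] [157 176 170]
2.2 -0.06 0.1 [285. 244.] [155 175 167]
2.2 0 0.05 [292. 224.] [156 173 168]
2.2 0 0.1 [281. 224.] [157 174 170]
```

The cover meets the fingertips at z = 73 mm, which is its shut height. I'll press a little more and withdraw upwards.

apply_moves([
  [[0,0,0.15,0,0,0,-1],[0,0,0.15,0,0,0,-1]],
])

```text
time_s: 25.2
position: [0.5141, 0.0193, 0.0462]
tcp_rot: [[-0.232, 0.973, 0.001], [0.973, 0.232, -0.0], [-0.001, 0.001, -1.0]]
force: [-3.7, 0.1, 17.6]
opening: 0.008
grasp_force: 9.0
```

apply_moves([
  [[0,0,-2,0,0,0,-1],[0,0,-5,0,0,0,-1],[-2,-2,-10,0,0,0,-1],[-6,-4,-15,0,0,0,-1],[-10,-6,-18,0,0,0,-1],[-14,-6,-18,0,0,0,-1],[-18,-6,-18,0,0,0,-1],[-22,-6,-18,0,0,0,-1],[-22,-6,-18,0,0,0,-1],[-22,-6,-18,0,0,0,-1]],
])

```text
time_s: 26.45
position: [0.5062, -0.2081, 0.2235]
tcp_rot: [[-0.231, 0.973, -0.001], [0.973, 0.231, 0.001], [0.001, -0.0, -1.0]]
force: [-0.3, 0.4, 0.5]
opening: 0.007
grasp_force: 0.0
```

```bash
python3 - <<'E'
from h import *
t=bot.capture("top")
# dark cover outline: corners from a mask, compared with the prediction for a level cover at z=73mm
m=cv2.inRange(cv2.cvtColor(t,cv2.COLOR_BGR2GRAY),0,120)
roi=np.zeros_like(m);roi[160:285,285:400]=255;m&=roi
c=[k for k in cv2.findContours(m,cv2.RETR_EXTERNAL,cv2.CHAIN_APPROX_NONE)[0] if cv2.pointPolygonTest(k,(335,225),False)>=0][0]
p=c[:,0].astype(float);print("area",cv2.contourArea(c))
for x,y in((-.13,-.1025),(.13,-.1025),(-.13,.1025),(.13,.1025)):
    for z in (.073,.09):
        q=project("top",f([x,y,z]))[0];print(x,y,z,q.round(1),p[np.argmin(((p-q)**2).sum(1))])
s=bot.read_state();print(s["position"],s["time_s"])
E
```

```text
area 8633.0
-0.13 -0.1025 0.073 [377.8 251.4] [376. 235.]
-0.13 -0.1025 0.09 [378.4 251. ] [376. 235.]
0.13 -0.1025 0.073 [359.2 169. ] [359. 170.]
0.13 -0.1025 0.09 [359.6 167.6] [358. 169.]
-0.13 0.1025 0.073 [311.4 265.6] [312. 265.]
-0.13 0.1025 0.09 [311.2 265.3] [312. 265.]
0.13 0.1025 0.073 [294.  182.6] [294. 188.]
0.13 0.1025 0.09 [293.6 181.4] [294. 188.]
[ 0.50612601 -0.2076065   0.22355693] 26.5
```

```bash
python3 -c "
from rig import bot
print(bot.hand_in())"
```

```text
the job is handed in; nothing more can be done
None
```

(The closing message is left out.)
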